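# Bring the loaded arm of the tube rotator to the top

## Task

The tube rotator is switched off and the arm with the red clip, which holds a sample vial, has stopped low down. With a fingertip, gently push the rotator's plain black arms one after another, either way round, until the red-clip arm points straight up, then take the hand away. Do not take hold of the arms or touch the red clip or its vial, and leave the vials, the dish and everything else lying about where they are.

Things in the scene. Friction and masses are not known exactly. Their poses are not given: they have to be found in the camera images.
- rotator: tube rotator, fixed to the table: a cream motor housing with a blue cap, turned about the vertical by its yaw (-0.25 to 0.75 rad; at 0 the shaft points along world +x). Origin on the table straight under the centre of the four arms; x runs level along the shaft, from the housing out to the arms, z up. Housing 110 mm wide (y), 199 mm high, from x = -70 mm to -185 mm; its foot plate 150 mm wide (y), 22 mm high, from x = -50 to -250 mm. A 16 mm shaft joins housing and hub.
- hub (a point): centre of the rotating hub, 150 mm above the table on the shaft axis; axes as rotator. The hub is a grey disc 60 mm in diameter, 26 mm thick, that carries four straight arms 90 degrees apart, all in the upright plane x = 0 of the rotator. Each arm is 14 mm wide (in the plane of turning), 16 mm thick (along the shaft) and ends 105 mm from the axis. Three arms are plain black with a thin grey band near the end; the fourth has the red clip.
- rotor (a joint): angle of the red-clip arm from straight up, rad, about the rotator's +x (right-handed): 0 (or any multiple of 2 pi) = straight up, +pi/2 = level towards the rotator's -y, pi = straight down, 3 pi/2 = level towards +y. The other arms stand at +pi/2, +pi and +3 pi/2 from it. Turns freely both ways with no stop within reach; it needs about 0.22 N m (some 2.5 N at 90 mm), and stays where it is left with no coasting to speak of.
- red_end (a point): point on the centre line of the red-clip arm, 105 mm from the shaft axis, inside the red clip; z points outwards along this arm, x along the shaft. The clip (20 x 18 x 16 mm, centred 100 mm from the shaft axis) holds an amber vial with a white cap (17 mm diameter, 54 mm long, lying parallel to the shaft, 112 mm from the shaft axis, from x = -22 to +32 mm; it reaches 121 mm from the axis). Clip and vial are not to be touched.
- vial_white: loose amber sample vial with a white cap, 23 mm diameter, 52 mm high, standing on the table in front of the rotator; origin at the centre of its underside. Bystander, leave alone
- vial_blue: the same with a blue cap. Bystander, leave alone
- dish: clear closed dish, 84 mm diameter, 15 mm high, lying on the table in front of the rotator; origin at the centre of its underside. Bystander
- bottle: amber jar with a blue cap, 66 mm diameter, 130 mm high, standing on the left of the table; origin at the centre of its underside. Bystander
- beaker: glass beaker, 70 mm diameter, 90 mm high, standing on the left of the table; origin at the centre of its underside. Bystander
- slidebox: blue box of slides, 100 x 80 x 35 mm, lying on the right of the table; origin at the centre of its underside. Bystander
- pen: dark pen, 130 x 10 x 10 mm, lying on the right of the table; origin at the centre of its underside. Bystander

How it is judged (in metres and radians):
At the end, for the whole second after the job is handed in: the red-clip arm points straight up within 0.10 rad (6 degrees), the rotor is at rest (under 0.05 rad/s), and every loose thing is within 20 mm of where it stood (angle between red_end's own z axis and vertical below 0.1 rad and velocity of joint rotor between -0.05 and 0.05 rad/s and distance of each of vial_white, vial_blue, dish, bottle, beaker, slidebox, pen from where it was at the start of the episode below 0.02 m); the robot touches nothing.
It fails at once if the red clip or its vial is touched (over 0.5 N) (contact force between any of rotor_c5, rotor_c6, rotor_c7 and anything else above 0.5 N).
It fails at once if an arm or the hub is gripped or forced (over 30 N) instead of gently pushed (contact force between any of rotor_c0, rotor_c1, rotor_c2, rotor_c3, rotor_c4 and anything else above 30 N).
It fails at once if a loose bystander is shifted or lifted by more than 20 mm (distance of any of vial_white, vial_blue, dish, bottle, beaker, slidebox, pen from where it was at the start of the episode above 0.02 m).
It also fails if it takes over 45 s, if anything falls off the work surface, if the arm or the gripper's body presses on something with over 40 N, if the wrist force passes 120 N, or if a joint passes its speed limit or range.

## Robot

A 6-joint arm with a two-finger parallel gripper is mounted at the origin on the work surface. World frame = base frame: x ahead of the robot, y to its left, z up, the work surface at z = 0. Lengths are in mm, angles in rad, forces in N, time in s.
With the tool pointing down it reaches from about 350 to 975 mm from the base axis. Payload 7.1 kg.
Tool frame: the origin (TCP) lies at the very end of the fingers, on their centre line; the grasp point (between the pads) lies 19 mm behind it (ctrl.pinch_z is the z of the grasp point in the tool frame, in mm); z points along the fingers, y is the direction in which the jaws open and shut (so a half turn about z gives the same grasp; the last joint's range is limited). The gripper opens to 88 mm and grips with 3 to 60 N. Pads are 20 mm wide; open, the fingers measure 115 mm over their backs; the gripper's body (75 mm by 178 mm) begins 61 mm behind the grasp point.
Start: joints at [1.183, 0.423, 1.63, -0, 1.089, -0.019], TCP at [225.278, 582.97, 222.675] pointing down, gripper open.
Joint ranges: [-3, 3], [-0.9, 2.11], [0.09, 2.58], [-1.31, 4.45], [0.11, 2.69], [-2.54, 2.54]. Speed limits (rad/s): [2.39, 2.39, 3.01, 3.14, 3.14, 3.14].

## Interface

Orientations are given as a rotation vector (axis times angle).
In Python, from workcell import get_obs, optics, ctrl gives the robot as it stands.
- The arm moves only by the shell command python3 -m jog 'ROWS'. ROWS is a JSON object of lists of equal length, an entry for each row: "delta_rot": the turn, a rotation vector about the tool's x, y, z in rad, a list of three; "translation": the shift along the tool's x, y, z in mm, a list of three; "hand": the opening, from -1 (shut) to 1 (fully open). In form: {"delta_rot": [[rx, ry, rz], ...], "translation": [[x, y, z], ...], "hand": [hand, ...]}. A call has 1 to 5 rows; each row is the pose to reach, as a shift and turn from the pose commanded when the call began, along the tool's axes at that moment; what a row does not reach only later rows make up. A row lasts 1/10 s, in which the tool goes at most 50 mm and 8.59 degrees, less where a joint would pass 70% of its speed; a pose out of reach is approached as far as the arm can. A call with a gripper value outside its range is refused whole. The fingers move at their own pace and stop on an object; the grip force is fixed at half the most. Time passes only in rows, so rows that repeat a pose let the fingers close. It gives the time, the measured TCP pose, the force and the opening at its end, in the units of the state.
- get_obs(): the state, without advancing time (a new reading comes with each control period).
- optics.get_image(name): name is "scene" or "top"; returns the picture (400x640x3 uint8, red, green, blue); there is no depth.
- optics.calibration(name): a dict with "intrinsics" (3x3 intrinsics, pixels), "cam_to_world" (4x4, takes a point from camera to world coordinates). Camera axes: x right, y up, looking along -z (the intrinsics and any distortion apply to the point x, -y, -z); pixel columns grow to the right and rows downward; lengths in mm; the calibration is good to about 2 mm. A picture is of the moment at which its call begins. calibration takes no time and is no camera call.
- ctrl.close_job(): hands the job in, once; it reports no verdict.
The state is a dict: "t": time; "qpos": joint angles; "qvel": joint speeds; "joint_torque": joint torques, N m; "ee_pos": TCP position; "orientation": TCP orientation; "ft_force": force on the tool from outside, world axes, zero at the start; "moment": the same for the moment, N m; "width": finger opening in mm.
Only numpy, scipy, OpenCV 4.12 (cv2) and the standard library are available. Lean on these libraries where they do the work, as an engineer would, in place of code of your own. Each camera call takes 0.05 s, during which the arm holds its last target. There are 200 camera calls.

## Working session

There is one attempt and no reset: what is moved stays moved. The work goes in short steps, Python scripts to look and compute and a shell command to move; the robot and the scene stay as the last step left them, time stands still between calls to the robot, and variables do not carry over. Pictures are saved under pics/ and viewed, about 8 in all and at most 12, crops included, and the job is handed in when it is done.

```bash
mkdir -p pics; python3 - <<'E'
from workcell import get_obs, optics, ctrl
import cv2
for n in("scene","top"):
    im=optics.get_image(n); cv2.imwrite(f"pics/{n}0.png",im[:,:,::-1]); c=optics.calibration(n); print(n,c)
print(get_obs())
E
```

```text
scene {'intrinsics': array([[450.50465198,   0.        , 313.05046145],
       [  0.        , 450.50465198, 205.12211179],
       [  0.        ,   0.        ,   1.        ]]), 'cam_to_world': array([[ 2.23529704e-01, -6.08985917e-01,  7.61032604e-01,
         1.46699120e+03],
       [ 9.74691271e-01,  1.42363882e-01, -1.72364300e-01,
        -2.08829492e+02],
       [-3.37612437e-03,  7.80300377e-01,  6.25395814e-01,
         9.42058966e+02],
       [ 0.00000000e+00,  0.00000000e+00,  0.00000000e+00,
         1.00000000e+00]])}
top {'intrinsics': array([[372.91360415,   0.        , 319.62527273],
       [  0.        , 372.91360415, 196.93912   ],
       [  0.        ,   0.        ,   1.        ]]), 'cam_to_world': array([[-2.60958421e-02,  9.95033640e-01, -9.60575991e-02,
         4.43481354e+02],
       [-9.99490538e-01, -2.42043553e-02,  2.08041785e-02,
         3.41743376e+00],
       [ 1.83758452e-02,  9.65515640e-02,  9.95158341e-01,
         1.40520419e+03],
       [ 0.00000000e+00,  0.00000000e+00,  0.00000000e+00,
         1.00000000e+00]])}
{'t': 0.1, 'qpos': array([ 1.18299061e+00,  4.23758018e-01,  1.63056616e+00, -1.48070971e-05,
        1.08859678e+00, -1.90455370e-02]), 'qvel': array([ 0.00073887, -0.00310142, -0.00340901,  0.00153807, -0.00121941,
       -0.00039887]), 'joint_torque': array([-2.57909633e-04, -5.45611060e+01, -2.74325305e+01,  6.44113217e-02,
        1.88233849e-02, -4.78204834e-05]), 'ee_pos': array([225.11316753, 582.54075608, 222.00205422]), 'orientation': array([-5.75913118e-01, -3.08809309e+00,  2.04747872e-03]), 'ft_force': array([0.04787486, 0.52612183, 0.16480755]), 'moment': array([-0.06882131, -0.00157227, -0.01797599]), 'width': 87.97561858257798}
```

View pics/scene0.png

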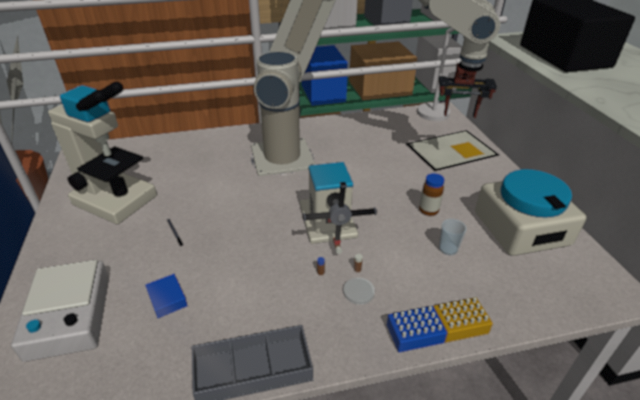

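View pics/top0.png

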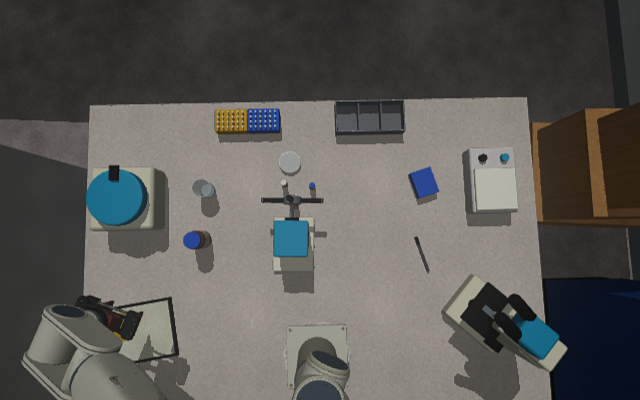

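The scene view shows the rotator hub at about (340,215), with the red arm almost straight down near (337,245). In the top view the level arms run from (262,201) to (322,200). I'll enlarge both to read them more closely.

```bash
cat > h.py <<'E'
import numpy as np, cv2
from workcell import get_obs, optics, ctrl
def proj(n,P):
    c=optics.calibration(n);M=np.linalg.inv(c["cam_to_world"]);P=np.atleast_2d(P)
    p=P@M[:3,:3].T+M[:3,3]; p=p*[1,-1,-1]; q=p@np.array(c["intrinsics"]).T
    return q[:,:2]/q[:,2:]
def plane(n,uv,z):
    c=optics.calibration(n);T=c["cam_to_world"];d=np.linalg.inv(c["intrinsics"])@[*uv,1]
    d=T[:3,:3]@(d*[1,-1,-1]);return T[:3,3]+d*(z-T[2,3])/d[2]
E
python3 - <<'E'
import cv2
a=cv2.imread("pics/scene0.png")[150:300,280:400]; b=cv2.imread("pics/top0.png")[140:290,240:360]
f=lambda x:cv2.resize(x,None,fx=3.3,fy=3.3,interpolation=cv2.INTER_CUBIC)
cv2.imwrite("pics/c0.png",cv2.hconcat([f(a),f(b)]))
E
```

```text
(no output)
```

View pics/c0.png

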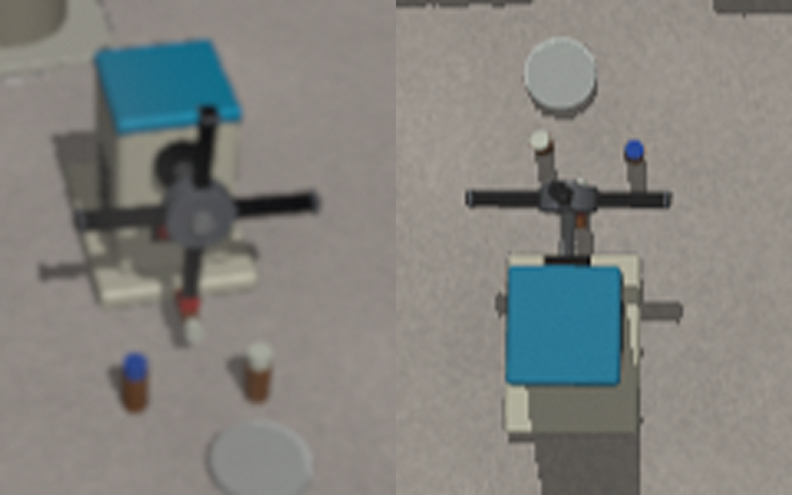

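```bash
cat >> h.py <<'E'
def arm(p,phi,r,x=0):  # phi: angle from up about +x ; direction=(0,-sin,cos)
    X,Y,w=p[:3];v=np.array([x,-np.sin(phi)*r,np.cos(phi)*r])
    c,s=np.cos(w),np.sin(w);return np.array([X+c*v[0]-s*v[1],Y+s*v[0]+c*v[1],150+v[2]])
E
python3 - <<'E'
from h import *
from scipy.optimize import least_squares
pi=np.pi
# (cam, k*90 from red, r, x, uv)
O=[("scene",3,105,8,(304,216.3)),("scene",1,105,8,(375.8,211.5)),("scene",2,105,0,(343.3,182.5)),("scene",0,0,13,(340.9,215)),
("top",3,105,0,(261.8,200)),("top",1,105,0,(322.8,200.3)),("top",2,105,0,(288.8,198)),]
# k measured from red arm: red=pi+d; +pi/2 ->3pi/2 (+y), +3pi/2 -> pi/2 (-y)
def f(p):
    r=[]
    for n,k,rr,x,uv in O:
        if n=="top" and k in(1,3): k=4-k   # top view: left = +y
        # scene: left=-y
        r+=list((proj(n,arm(p,p[3]+k*pi/2,rr,x))[0]-uv))
    return r
s=least_squares(f,[450,0,0.1,pi]);print(s.x,np.round(s.fun,1))
p=s.x
for n,uv,z,l in[("top",((540-396)/3.3+240,140/3.3+140),52,"white"),("top",((634-396)/3.3+240,150/3.3+140),52,"blue"),("top",(165/3.3+240,73/3.3+140),15,"dish"),("scene",(258/3.3+280,350/3.3+150),52,"white"),("scene",(135/3.3+280,362/3.3+150),52,"blue"),("scene",(260/3.3+280,458/3.3+150),15,"dish"),("top",(194,240),130,"bottle"),("top",(203,187),90,"beaker"),("top",(424,182),35,"box"),("top",((563-396)/3.3+240,325/3.3+140),199,"cap(exp -127)")]:
    P=plane(n,uv,z);d=P[:2]-p[:2];c,q=np.cos(p[2]),np.sin(p[2]);print(l,P.round(),"rot frame",np.round([c*d[0]+q*d[1],-q*d[0]+c*d[1]]))
print(np.round(get_obs()["ee_pos"]))
E
```

```text
[ 5.53469145e+02  7.19340303e+01 -3.36435628e-02  3.07582026e+00] [-1.8  1.5  0.7  0.6 -0.1 -0.7 -0.5  1.  -1.   0.8 -0.1  0.7 -1.3 -0. ]
white [631. 105.  52.] rot frame [76. 36.]
blue [617.   1.  52.] rot frame [ 66. -68.]
dish [712.  83.  15.] rot frame [158.  16.]
white [632. 108.  52.] rot frame [77. 38.]
blue [622.   4.  52.] rot frame [ 71. -66.]
dish [715.  86.  15.] rot frame [161.  19.]
bottle [431. 405. 130.] rot frame [-134.  329.]
beaker [616. 387.  90.] rot frame [ 52. 317.]
box [ 622. -416.   35.] rot frame [  85. -485.]
cap(exp -127) [428.  75. 199.] rot frame [-125.   -1.]
[225. 583. 222.]
```

The fit is consistent: residuals are under 2 px and the housing cap lands at x≈-125, where -127 is expected. The red arm stands at about 176°. I'll push the +y side downwards, so red rises on the -y side, away from the finger. The tool will be tilted outward, with the jaw axis along the shaft.

```bash
cat >> h.py <<'E'
from scipy.spatial.transform import Rotation as R
p0=[553.5,71.9,-0.034]
def W(v): return R.from_euler('z',p0[2]).apply(v)+[p0[0],p0[1],0]
def Wi(P): return R.from_euler('z',-p0[2]).apply(np.array(P)-[p0[0],p0[1],0])
def ori(t):
    s,c=np.sin(t),np.cos(t)
    return R.from_euler('z',p0[2])*R.from_matrix(np.array([[0,c,-s],[1,0,0],[0,-s,-c]]).T)
def plan(tgts,tilt=0.7):
    o=get_obs();Rc=R.from_rotvec(o["orientation"]);print("t",o["t"],"rotframe",Wi(o["ee_pos"]).round(1),"F",o["ft_force"].round(1),"q",o["qpos"].round(2),
      "tilt err",(Rc.inv()*ori(tilt)).as_rotvec().round(3))
    for v in tgts: print(v,"->",Rc.inv().apply(W(v)-o["ee_pos"]).round(1))
def seesth(tcp,tilt=0.7,r=105):
    """phi (deg) of the arm on +y side touched from above by the closed fingertip"""
    s,c=np.sin(tilt),np.cos(tilt);ax=np.array([s,c]);n=np.array([-c,s]);t=np.array(tcp,float) # (y,z); n: upper side
    best=None
    for phi in np.arange(-10,-175,-.25):
        a=np.radians(phi);d=np.array([-np.sin(a),np.cos(a)]);m=np.array([-np.cos(a),-np.sin(a)]) # m: pushed side normal
        if a: m=np.array([-d[1],d[0]])
        P=np.array([t+ax*k+n*w for k in np.linspace(0,80,81) for w in np.linspace(-10,10,9)])-[0,150]
        al=P@d;h=P@m;ok=(al<=r)&(al>20)
        if not ok.any() or h[ok].min()>=7: return phi,(al[ok][h[ok].argmin()] if ok.any() else None)
E
python3 - <<'E'
from h import *
plan([(5,180,300)])
for q in [(85,170),(85,164),(80,120),(70,90),(60,80),(50,75),(40,245),(50,230),(60,210),(75,180)]: print(q,seesth(q))
E
```

```text
t 0.1 rotframe [-345.6  499.2  222. ] F [0.  0.5 0.2] q [ 1.18  0.42  1.63 -0.    1.09 -0.02] tilt err [ 0.431 -0.606  1.183]
(5, 180, 300) -> [-436.  -186.4  -77.8]
(85, 170) (np.float64(-86.0), np.float64(93.36848090668558))
(85, 164) (np.float64(-89.75), np.float64(92.68051704646881))
(80, 120) (np.float64(-117.0), np.float64(94.63971781340659))
(70, 90) (np.float64(-135.75), np.float64(81.87190916511233))
(60, 80) (np.float64(-10.0), None)
(50, 75) (np.float64(-10.0), None)
(40, 245) (np.float64(-32.75), np.float64(104.22423375197918))
(50, 230) (np.float64(-42.5), np.float64(93.17922523887455))
(60, 210) (np.float64(-56.5), np.float64(85.97160332192058))
(75, 180) (np.float64(-79.0), np.float64(85.62498214367514))
```

```bash
python3 -m jog '{"delta_rot":[[0,0,0],[0,0,0.15],[0.07,-0.1,0.3],[0.13,-0.18,0.45],[0.19,-0.27,0.6]],"translation":[[0,0,-50],[-40,-15,-80],[-85,-35,-80],[-130,-55,-80],[-175,-75,-80]],"hand":[-1,-1,-1,-1,-1]}'; python3 -c "
from h import *
plan([(5,180,300)])"
```

```text
t: 0.6
ee_pos: [362.5, 448.5, 303.3]
orientation: [1.264, 2.656, -0.283]
ft_force: [0.4, 0.4, -0.6]
width: 51.5
t 0.6 rotframe [-203.7  369.9  303.3] F [ 0.4  0.4 -0.6] q [ 0.98  0.35  1.57 -0.21  1.39  0.36] tilt err [ 0.246 -0.397  0.671]
(5, 180, 300) -> [-271.    36.1   69.6]
```

```bash
python3 -m jog '{"delta_rot":[[0.04,-0.06,0.11],[0.08,-0.12,0.22],[0.12,-0.19,0.33],[0.16,-0.26,0.44],[0.21,-0.33,0.56]],"translation":[[-48,6,12],[-95,12,24],[-140,18,36],[-185,24,48],[-230,30,60]],"hand":[-1,-1,-1,-1,-1]}'; python3 -c "
from h import *
plan([(5,150,260)])"
```

```text
t: 1.1
ee_pos: [534.1, 281.8, 298.3]
orientation: [1.777, 1.946, -0.626]
ft_force: [-0.2, 1.2, -0.3]
width: 11.3
t 1.1 rotframe [-26.6 209.1 298.3] F [-0.2  1.2 -0.3] q [ 0.7   0.53  1.42 -0.48  1.62  0.69] tilt err [ 0.036 -0.065  0.113]
(5, 150, 260) -> [-28.2  26.4  66.8]
```

```bash
python3 -m jog '{"delta_rot":[[0.036,-0.065,0.113],[0.036,-0.065,0.113],[0.036,-0.065,0.113],[0.036,-0.065,0.113],[0.036,-0.065,0.113]],"translation":[[-14,13,34],[-28,26,67],[-28,26,67],[-28,26,67],[-28,26,67]],"hand":[-1,-1,-1,-1,-1]}'; python3 -c "
from h import *
plan([(5,110,190),(5,85,170),(5,84,150),(5,82,130),(5,77,108),(5,70,92)])"
```

```text
t: 1.6
ee_pos: [562.6, 224.1, 260.2]
orientation: [1.848, 1.795, -0.671]
ft_force: [0.5, -0.8, -0.9]
width: 0.5
t 1.6 rotframe [  3.9 152.4 260.2] F [ 0.5 -0.8 -0.9] q [ 0.62  0.58  1.45 -0.53  1.58  0.78] tilt err [ 0.002 -0.004  0.004]
(5, 110, 190) -> [12.5  1.  81.1]
(5, 85, 170) -> [  6.1   0.9 112.4]
(5, 84, 150) -> [ 18.2   0.9 128.4]
(5, 82, 130) -> [ 29.5   0.9 145.1]
(5, 77, 108) -> [ 39.7   0.9 165.1]
(5, 70, 92) -> [ 44.6   0.9 181.9]
```

```bash
python3 -m jog '{"delta_rot":[[0,0,0],[0,0,0],[0,0,0],[0,0,0],[0,0,0]],"translation":[[12,1,40],[12,1,81],[6,1,112],[11,1,118],[17,1,126]],"hand":[-1,-1,-1,-1,-1]}'; python3 -c "
from h import *
plan([(5,84,150),(5,82,130),(5,77,108),(5,70,92)])
cv2.imwrite('pics/s1.png',cv2.resize(optics.get_image('scene')[120:290,270:430,::-1],None,fx=3,fy=3,interpolation=2))"
```

```text
t: 2.1
ee_pos: [561.8, 156.4, 153.0]
orientation: [1.848, 1.794, -0.671]
ft_force: [-0.3, -0.5, 3.4]
width: 0.5
t 2.1 rotframe [  5.4  84.7 153. ] F [-0.3 -0.5  3.4] q [ 0.54  0.66  1.6  -0.59  1.35  0.84] tilt err [ 0.003 -0.003  0.003]
(5, 84, 150) -> [ 1.4 -0.4  2.8]
(5, 82, 130) -> [12.7 -0.4 19.4]
(5, 77, 108) -> [23.  -0.5 39.5]
(5, 70, 92) -> [27.9 -0.5 56.2]
```

View pics/s1.png

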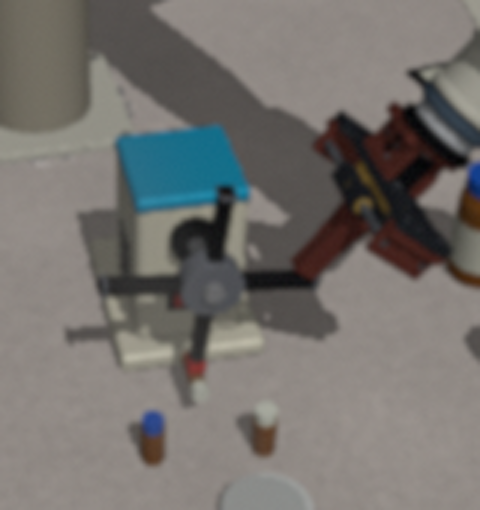

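The picture shows the fingertip resting on the +y black arm near its end (crop about (300,278)). It reads 3.4 N and nothing else is close. Pushing on.

```bash
python3 -m jog '{"delta_rot":[[0,0,0],[0,0,0],[0,0,0],[0,0,0],[0,0,0]],"translation":[[5,-0.4,8],[9,-0.4,14],[13,-0.4,20],[18,-0.4,30],[23,-0.4,39]],"hand":[-1,-1,-1,-1,-1]}';python3 -m jog '{"delta_rot":[[0,0,0],[0,0,0],[0,0,0],[0,0,0],[0,0,0]],"translation":[[2,0,5],[3,0,9],[4,0,13],[5,0,17],[5,0,17]],"hand":[-1,-1,-1,-1,-1]}'; python3 -c "
from h import *
plan([(5,110,130),(5,160,180),(5,160,280),(5,40,280),(5,40,265),(5,45,240)])
for q in [(70,92),(70,95),(72,92),(35,265),(40,255),(45,240)]: print(q,seesth(q))
"
```

```text
t: 2.65
ee_pos: [560.8, 147.9, 106.6]
orientation: [1.848, 1.794, -0.672]
ft_force: [0.4, -0.2, 2.7]
width: 0.2
t: 3.15
ee_pos: [560.4, 140.7, 90.6]
orientation: [1.849, 1.794, -0.673]
ft_force: [0.2, 1.0, 0.1]
width: 0.5
t 3.15 rotframe [ 4.6 69.  90.6] F [0.2 1.  0.1] q [ 0.52  0.74  1.63 -0.61  1.25  0.89] tilt err [ 0.001 -0.003  0.004]
(5, 110, 130) -> [  6.2   0.5 -56.6]
(5, 160, 180) -> [  12.4    0.6 -127. ]
(5, 160, 280) -> [ -51.7    0.4 -203.7]
(5, 40, 280) -> [-143.8   -0.  -126.7]
(5, 40, 265) -> [-134.1    0.  -115.2]
(5, 45, 240) -> [-1.143e+02  1.000e-01 -9.920e+01]
(70, 92) (np.float64(-134.75), np.float64(80.5786455756814))
(70, 95) (np.float64(-133.0), np.float64(78.7174132063356))
(72, 92) (np.float64(-133.75), np.float64(82.13816876119408))
(35, 265) (np.float64(-10.0), None)
(40, 255) (np.float64(-10.0), None)
(45, 240) (np.float64(-36.5), np.float64(104.47312439305772))
```

```bash
python3 -m jog '{"delta_rot":[[0,0,0],[0,0,0],[0,0,0],[0,0,0],[0,0,0]],"translation":[[3,0,-28],[6,0,-57],[9,0,-92],[12,0,-127],[-10,0,-155]],"hand":[-1,-1,-1,-1,-1]}';python3 -m jog '{"delta_rot":[[0,0,0],[0,0,0],[0,0,0],[0,0,0],[0,0,0]],"translation":[[-20,0,-25],[-42,0,-50],[-80,0,-20],[-118,0,12],[-134,0,26]],"hand":[-1,-1,-1,-1,-1]}'; python3 -c "
from h import *
plan([(5,40,260),(5,48,240),(5,53,225),(5,60,210),(5,68,195),(5,75,180),(5,82,160),(5,82,140),(5,80,120),(5,75,105),(5,70,92)])
cv2.imwrite('pics/s2.png',cv2.resize(optics.get_image('scene')[120:290,270:430,::-1],None,fx=3,fy=3,interpolation=2))
"
```

```text
t: 3.65
ee_pos: [562.9, 235.1, 215.8]
orientation: [1.847, 1.798, -0.673]
ft_force: [-0.4, 0.2, 1.3]
width: 0.5
t: 4.15
ee_pos: [559.0, 110.3, 282.6]
orientation: [1.85, 1.793, -0.674]
ft_force: [-0.1, 0.3, 0.1]
width: 0.1
t 4.15 rotframe [  4.2  38.6 282.6] F [-0.1  0.3  0.1] q [ 0.48  0.47  1.59 -0.59  1.49  0.69] tilt err [-0.    -0.003  0.003]
(5, 40, 260) -> [15.6  0.8 16.4]
(5, 48, 240) -> [34.6  0.9 26.6]
(5, 53, 225) -> [48.1  0.9 34.9]
(5, 60, 210) -> [63.1  1.  41.9]
(5, 68, 195) -> [78.8  1.  48.3]
(5, 75, 180) -> [93.8  1.1 55.3]
(5, 82, 160) -> [112.    1.1  66.1]
(5, 82, 140) -> [124.9   1.1  81.5]
(5, 80, 120) -> [136.2   1.2  98.1]
(5, 75, 105) -> [142.    1.2 112.8]
(5, 70, 92) -> [146.5   1.2 126. ]
```

View pics/s2.png

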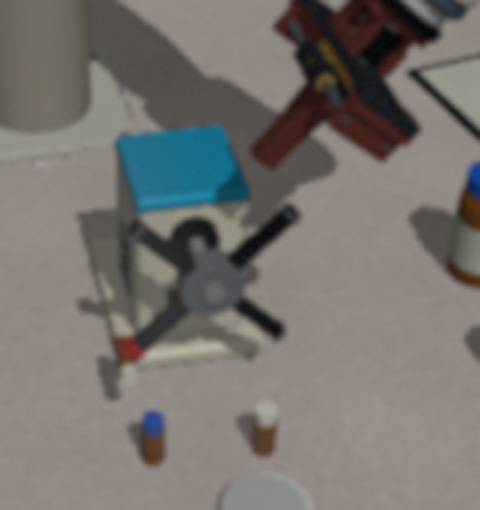

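The rotor has turned about 42°. Red is now low on the -y side at crop (130,350), and the next black arm points up and right at (290,213). Second push.

```bash
python3 -m jog '{"delta_rot":[[0,0,0],[0,0,0],[0,0,0],[0,0,0],[0,0,0]],"translation":[[16,1,16],[26,1,22],[35,1,27],[42,1,31],[48,1,35]],"hand":[-1,-1,-1,-1,-1]}';python3 -m jog '{"delta_rot":[[0,0,0],[0,0,0],[0,0,0],[0,0,0],[0,0,0]],"translation":[[8,0,4],[15,0,7],[31,0,13],[46,0,20],[64,0,31]],"hand":[-1,-1,-1,-1,-1]}';python3 -m jog '{"delta_rot":[[0,0,0],[0,0,0],[0,0,0],[0,0,0],[0,0,0]],"translation":[[7,0,8],[13,0,15],[24,0,32],[30,0,47],[34,0,60]],"hand":[-1,-1,-1,-1,-1]}'; python3 -c "
from h import *
plan([(5,70,92),(5,110,130),(5,160,180),(5,160,280),(5,40,280)])
"
```

```text
t: 4.7
ee_pos: [561.5, 128.3, 224.4]
orientation: [1.847, 1.794, -0.673]
ft_force: [-0.2, -0.6, 3.8]
width: 0.7
t: 5.2
ee_pos: [562.3, 156.9, 159.5]
orientation: [1.848, 1.793, -0.673]
ft_force: [0.2, -2.5, 3.8]
width: 0.8
t: 5.7
ee_pos: [561.3, 143.7, 91.0]
orientation: [1.848, 1.794, -0.674]
ft_force: [0.1, 0.9, 4.7]
width: 0.4
t 5.7 rotframe [ 5.4 72.1 91. ] F [0.1 0.9 4.7] q [ 0.52  0.74  1.63 -0.61  1.26  0.89] tilt err [ 0.001 -0.003  0.004]
(5, 70, 92) -> [-2.2 -0.4  0.5]
(5, 110, 130) -> [  4.   -0.3 -54.3]
(5, 160, 180) -> [  10.3   -0.3 -124.7]
(5, 160, 280) -> [ -53.9   -0.5 -201.4]
(5, 40, 280) -> [-145.9   -0.9 -124.3]
```

```bash
python3 -m jog '{"delta_rot":[[0,0,0],[0,0,0],[0,0,0],[0,0,0],[0,0,0]],"translation":[[3,0,-28],[6,0,-57],[9,0,-92],[12,0,-127],[-10,0,-155]],"hand":[-1,-1,-1,-1,-1]}';python3 -m jog '{"delta_rot":[[0,0,0],[0,0,0],[0,0,0],[0,0,0],[0,0,0]],"translation":[[-20,0,-25],[-42,0,-50],[-80,0,-20],[-118,0,12],[-128,0,22]],"hand":[-1,-1,-1,-1,-1]}'; python3 -c "
from h import *
plan([(5,43,260),(5,48,240),(5,53,225),(5,60,210),(5,68,195),(5,75,180),(5,80,172),(5,82,164)])
cv2.imwrite('pics/s3.png',cv2.resize(optics.get_image('scene')[120:290,270:430,::-1],None,fx=3,fy=3,interpolation=2))
"
```

```text
t: 6.2
ee_pos: [563.9, 238.0, 216.1]
orientation: [1.847, 1.797, -0.674]
ft_force: [-0.1, 0.3, -0.1]
width: 0.2
t: 6.7
ee_pos: [560.2, 120.0, 282.4]
orientation: [1.851, 1.792, -0.676]
ft_force: [-0.9, -0.2, 0.2]
width: 0.7
t 6.7 rotframe [  5.1  48.3 282.4] F [-0.9 -0.2  0.2] q [ 0.49  0.47  1.58 -0.59  1.5   0.69] tilt err [-0.001 -0.002  0.002]
(5, 43, 260) -> [10.3 -0.  20.6]
(5, 48, 240) -> [27.   0.  32.7]
(5, 53, 225) -> [40.4  0.1 41. ]
(5, 60, 210) -> [55.4  0.1 48. ]
(5, 68, 195) -> [71.2  0.1 54.3]
(5, 75, 180) -> [86.2  0.2 61.3]
(5, 80, 172) -> [95.2  0.2 64.2]
(5, 82, 164) -> [101.9   0.2  69.1]
```

View pics/s3.png

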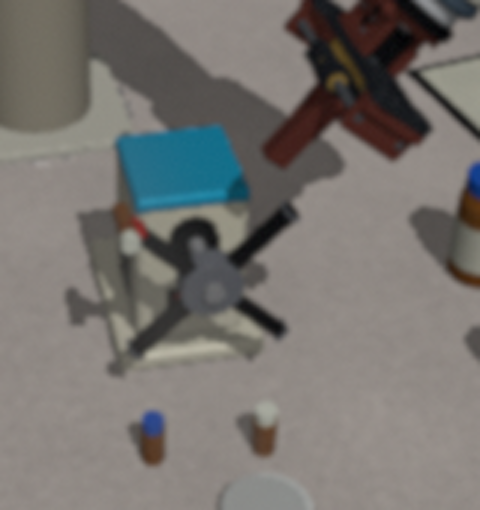

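Red is now up and left at crop (130,225), and the next black arm is up and right at (290,213). For the third push I'll stop just short of level and check.

```bash
python3 -m jog '{"delta_rot":[[0,0,0],[0,0,0],[0,0,0],[0,0,0],[0,0,0]],"translation":[[10,0,20],[20,0,28],[28,0,33],[34,0,37],[40,0,41]],"hand":[-1,-1,-1,-1,-1]}';python3 -m jog '{"delta_rot":[[0,0,0],[0,0,0],[0,0,0],[0,0,0],[0,0,0]],"translation":[[8,0,4],[15,0,7],[31,0,13],[46,0,20],[56,0,24]],"hand":[-1,-1,-1,-1,-1]}'; python3 -c "
from h import *
plan([(5,82,164)]);o=get_obs();print(seesth(Wi(o['ee_pos'])[1:]))
cv2.imwrite('pics/s4.png',cv2.resize(optics.get_image('scene')[140:260,290:410,::-1],None,fx=5,fy=5,interpolation=2))
"
```

```text
t: 7.25
ee_pos: [561.6, 129.0, 225.3]
orientation: [1.847, 1.794, -0.673]
ft_force: [-0.5, 0.0, 3.7]
width: 0.4
t: 7.75
ee_pos: [561.6, 155.8, 169.6]
orientation: [1.848, 1.794, -0.675]
ft_force: [-0.2, -2.7, 3.1]
width: 0.1
t 7.75 rotframe [  5.3  84.1 169.6] F [-0.2 -2.7  3.1] q [ 0.54  0.64  1.6  -0.58  1.38  0.82] tilt err [ 0.    -0.002  0.005]
(5, 82, 164) -> [ 2.  -0.3  5.7]
(np.float64(-86.25), np.float64(92.46393389542544))
```

View pics/s4.png

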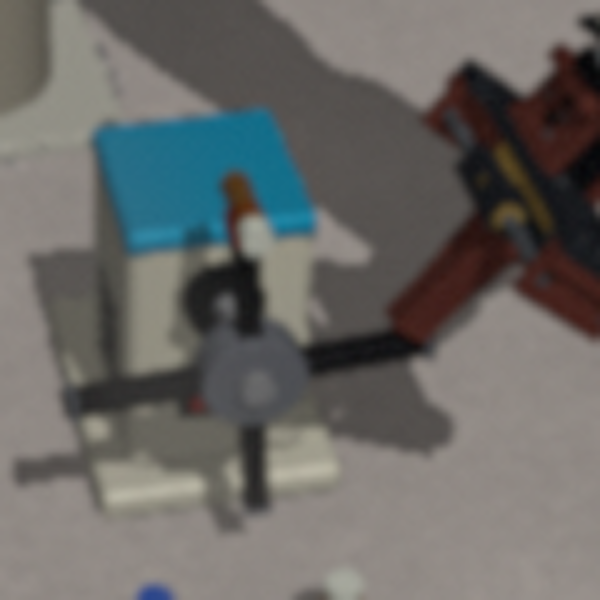

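```bash
python3 - <<'E'
from h import *
from scipy.optimize import least_squares
pi=np.pi
def fit(O):
    f=lambda p:np.ravel([proj("scene",arm([p[1],p[2],p0[2]],p[0]+k*pi/2,r,x))[0]-uv for k,r,x,uv in O])
    s=least_squares(f,[0.05,553,72],x_scale=[.01,1,1]);print(s.x.round(3),s.fun.round(1))
# red angle; k: 1 -> -y (image left) when red up... phi=+pi/2 is -y
fit([(1,105,8,(304.4,219.7)),(3,105,8,(376,209.6)),(2,105,8,(341.4,241.5)),(0,0,13,(341.6,216.6))])
fit([(1,105,8,(304,216.3)),(3,105,8,(375.8,211.5)),(0,105,0,(343.3,182.5)),(0,0,13,(340.9,215))])
cv2.imwrite('pics/o.png',0*np.zeros((2,2)))
for a in(0,.06,.12):print(a,proj("scene",[arm(p0,a+k*pi/2,105,8) for k in(1,3,2)]).round(1).tolist())
E
```

```text
[2.60000e-02 5.52638e+02 7.52280e+01] [-1.1  0.4  1.9 -0.6 -0.7  0.8 -0.1 -0.9]
[-7.20000e-02  5.50976e+02  7.36520e+01] [-1.4  0.6  1.   0.1  0.5 -1.4 -0.1  0.4]
0 [[302.2, 219.7], [376.8, 210.1], [338.7, 242.8]]
0.06 [[302.3, 221.5], [377.0, 208.4], [340.8, 242.5]]
0.12 [[302.5, 223.2], [377.0, 206.6], [343.0, 242.0]][ WARN:0@0.927] global loadsave.cpp:1063 imwrite_ Unsupported depth image for selected encoder is fallbacked to CV_8U.
```

The image puts the red arm at +0.03 rad and the finger geometry at +0.065. I'll nudge about 4 mm more (≈0.04 rad), then back off along the finger and lift clear.

```bash
python3 -m jog '{"delta_rot":[[0,0,0],[0,0,0],[0,0,0],[0,0,0],[0,0,0]],"translation":[[1,0,1],[2,0,2],[2.6,0,3],[2.6,0,3],[2.6,0,3]],"hand":[-1,-1,-1,-1,-1]}'; python3 -c "
from h import *
o=get_obs();print(seesth(Wi(o['ee_pos'])[1:]))"
python3 -m jog '{"delta_rot":[[0,0,0],[0,0,0],[0,0,0],[0,0,0],[0,0,0]],"translation":[[-8,0,-10],[-16,0,-40],[-20,0,-85],[-20,0,-130],[-20,0,-130]],"hand":[-1,-1,-1,-1,-1]}'; python3 -c "
from h import *
plan([(5,250,330)])
for n,s,a in(('scene',(140,260,290,410),5),('top',(140,290,180,340),5)):
  im=optics.get_image(n)[:,:,::-1];cv2.imwrite(f'pics/{n}5.png',im)
a=cv2.imread('pics/scene5.png')[140:260,290:410];b=cv2.imread('pics/top5.png')[140:260,250:330]
f=lambda x:cv2.resize(x,None,fx=4,fy=4,interpolation=2)
cv2.imwrite('pics/c5.png',cv2.hconcat([f(a),f(b)]))
"
```

```text
t: 8.3
ee_pos: [562.1, 155.8, 167.5]
orientation: [1.849, 1.794, -0.672]
ft_force: [-0.5, -0.2, 2.1]
width: 0.4
(np.float64(-87.5), np.float64(92.19240543554126))
t: 8.8
ee_pos: [566.6, 227.8, 285.5]
orientation: [1.85, 1.795, -0.658]
ft_force: [-0.1, -0.5, -0.0]
width: 0.4
t 8.8 rotframe [  7.8 156.2 285.5] F [-0.1 -0.5 -0. ] q [ 0.62  0.56  1.43 -0.54  1.61  0.76] tilt err [ 0.009 -0.009  0.   ]
(5, 250, 330) -> [ 44.   -1.9 -94. ]
```

View pics/c5.png

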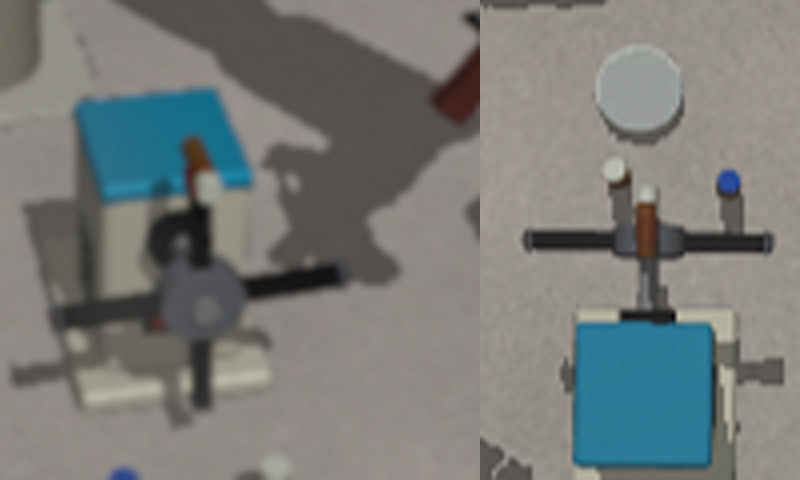

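The picture shows the hand clear and red at the top. Arm ends are at about (304.2,219.2), (376,208.2) and (340.5,241.8), and the top view has the vial between columns 637 and 657 of the crop. I'll fit the angle from both views.

```bash
python3 - <<'E'
from h import *
from scipy.optimize import least_squares
pi=np.pi
S=[(1,105,8,(304.3,219.2)),(3,105,8,(375.9,208.2)),(2,105,8,(340.5,241.7)),(0,0,13,(341.1,216.6)),(0,112,32,(290+207/4,140+187/4))]
t=lambda u,v:((u-480)/4+250,v/4+140)
T=[(3,105,0,t(527,240)),(1,105,0,t(770,242)),(0,112,32,t(648,188)),(0,112,-22,t(645,256))]
def fit(n,O):
    f=lambda p:np.ravel([proj(n,arm([p[1],p[2],p0[2]+p[3]],p[0]+k*pi/2,r,x))[0]-uv for k,r,x,uv in O])
    s=least_squares(f,[0.05,553,72,0],x_scale=[.01,1,1,.01]);print(n,s.x.round(3),s.fun.round(1))
fit("scene",S);fit("top",T)
E
```

```text
scene [ 4.1000e-02  5.5078e+02  7.3763e+01 -2.0000e-03] [-1.6  0.9  1.4  0.1  0.1  0.2 -0.3 -1.3  0.5 -0.2]
top [3.50000e-02 5.55622e+02 6.97210e+01 2.00000e-03] [-0.8 -0.1  0.8  0.1 -0.3 -0.2  0.2  0.2]
```

Three independent estimates agree: scene +0.041, top +0.035 and finger geometry +0.044 rad, all well inside 0.10. I'll draw the hand further away, compare the bystanders with the first picture, then hand in.

```bash
python3 -m jog '{"delta_rot":[[0,0,0],[0,0,0],[0,0,0],[0,0,0],[0,0,0]],"translation":[[5,0,-35],[10,0,-70],[10,0,-70],[10,0,-70],[10,0,-70]],"hand":[-1,-1,-1,-1,-1]}'; python3 -c "
from h import *
a=cv2.imread('pics/top0.png');b=optics.get_image('top')[:,:,::-1]
d=cv2.absdiff(a,b).max(2)
for l,u,v in(('white',284,183),('blue',312,186),('dish',290,162),('bottle',195,240),('beaker',203,188),('box',424,182),('pen',421,254)):
  print(l,[int(d[v-12:v+13,u-12:u+13].max()),int((d[v-12:v+13,u-12:u+13]>40).sum())])
o=get_obs();print(o['t'],o['ft_force'].round(1),abs(o['qvel']).max())
cv2.imwrite('pics/t6.png',b)"
```

```text
t: 9.4
ee_pos: [565.3, 274.7, 325.2]
orientation: [1.848, 1.794, -0.678]
ft_force: [0.1, 0.0, 0.1]
width: 0.5
white [103, 29]
blue [29, 0]
dish [5, 0]
bottle [5, 0]
beaker [129, 333]
box [6, 0]
pen [5, 0]
9.45 [ 0.1 -0.2 -0.5] 0.008909015330176665
```

View pics/t6.png

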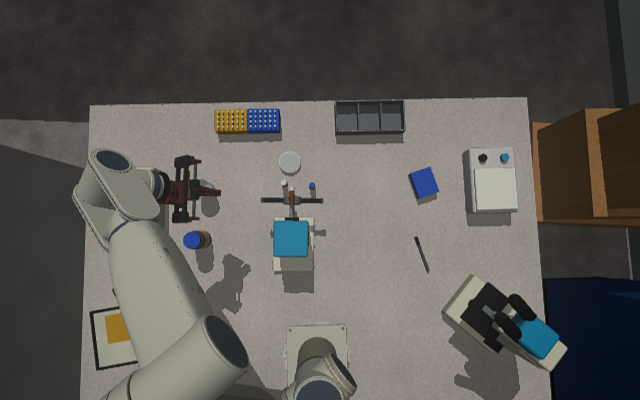

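The bystanders are unchanged. The difference near the white vial is the rotor moving into that patch, and the beaker at (203,188) is only overlapped in view by the hand, which is well above it. Handing in.

```bash
python3 -c "
from workcell import ctrl
print(ctrl.close_job())"
```

```text
the job is handed in; nothing more can be done
None
```

The red-clip arm now points up to within about 0.04 rad of vertical, inside the 0.10 limit, and the job is handed in. I pushed the black arms down on the rotator's +y side in three strokes with the closed fingertip, then drew the hand away. It took about 9.5 s.

- **Angle:** three estimates of the final angle agree: +0.041 rad from the scene camera, +0.035 from the top camera and +0.044 from the finger position.
- **Forces:** readings at the end of each move stayed under 5 N. The fingertip stayed on the opposite side from the red clip and its vial throughout.
- **Bystanders:** comparing the first and last top views, the blue vial, dish, bottle, slide box and pen show no change. The patch round the white vial did change, but in the picture the vial stands in the same place and the rotor has moved into that patch.
- **Not confirmed:** the hand partly hid the beaker in the last picture, so I could not check its position by image. The wrist force there read about zero, and the fingertip stayed more than 200 mm above the table on the beaker's side.

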